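Put turned rollers away to dry

TASK

Fold the drying box's flap fully down flat, lay every wooden roller from the bench across the runway, and with the paddle from the open drawer roll them gently along the runway (no fingers past the box's mouth) into the low box until the first lies against its back wall and all are wholly inside. Then lay the paddle back flat on the floor of the open drawer, lengthways across it and standing on its head and foot as it was found, and fold the flap up fully upright so that it closes the box. Leave the brush, the bowl and the glue bottle where they are.

Things in the scene. Friction and masses are not known exactly. Their poses are not given: they have to be found in the camera images.
- track: fixed wooden runway leading into a low drying box, ahead and right of the robot. x runs along the runway into the box (roughly robot's right), y across (away from the robot); origin on the bench under the middle of the box's mouth. Level rolling floor 45 mm above the bench, channel 100 mm wide. Open part x = -270 to 0 mm; the stretch x = -64 to -2 is the flap when flat, flush with the floor
- runway_end (a point): middle of the runway's open end, on the rolling floor (track x = -270 mm, y = 0, 45 mm above the bench), axes as the track's. At the corners here two end stops 8 mm thick, 16 mm high, with a 72 mm gap between them. Side rails along the runway: 12 mm high over the floor, inner faces at y = +/-50, outer +/-58
- box_back (a point): middle of the inner face of the box's back wall at floor level (track x = +153 mm), axes as the track's. Box: from its mouth at track x = 3 to here, 100 mm wide and 60 mm high inside, walls 8 mm thick, roof of slats with its top 109 mm above the bench. A roller touching the back wall has its centre at x = -20 from here; the next, touching it, at -60, a third at -100
- flap (a joint): angle of the flap at the box's mouth: 0 = folded down flat (part of the runway floor), 1.571 = upright, closing the box; end stops at both. Stiff hinge (0.12 N m): it stays where it is left. It starts partly raised (0.6 to 1.1). Flap 62 mm long, 96 mm wide, 8 mm thick, hinged across the track at track x = -2 mm, 41 mm above the bench
- flap_bar (a point): grip point on the flap's bar: a black sleeve, 14 mm diameter, that turns freely about the bar, parallel to the track's y, 55 mm from the hinge axis. It sticks out past the robot-side rail, from track y = -62 to -125; this point is at y = -97. Flap flat: 41 mm above the bench, track x = -57; upright: 96 mm above the bench, x = -2. Nothing stands below or beside it
- flap_hinge (a point): point on the flap's hinge axis (parallel to the track's y), at track x = -2, y = -97 mm, 41 mm above the bench: the centre of flap_bar's arc
- paddle: wooden push paddle, 90 g: level bar along its x, 184 long, 16 wide, 18 mm high, centre line 31 mm above the underside; at +x a head plate 84 wide, 40 high, 8 mm thick (front face x = +100), at -x a foot 40 wide, 40 high, 8 thick. Stands on head and foot; origin under the middle at the underside, z up. Grip the bar at x = -30 to 20. Starts in the open drawer, across it, head to the right (-y)
- paddle_head (a point): middle of the front face of the paddle's head plate, the face that pushes (paddle x = +100, 20 mm above its underside)
- drawer_spot (a point): point on the floor of the open drawer of the blue chest (fixed, ahead and left, 300 mm wide, 100 mm high, drawer towards the robot), mid-width, 82 mm behind the front panel's inner face; x points into the chest, y along the drawer's width. Floor 22 mm above the bench, 258 mm wide; front panel's top 88, side walls' tops 78 mm above the bench. Open to above to at least 80 mm behind this point
- roller0: one of up to three alike turned dark-wood rollers (two or three are present): plain cylinder, 40 mm diameter, 90 mm long, brass end pips, 85 g. Origin at its very centre, its y is the roller's axis (x, z turn as it rolls). Starts lying on the bench near the runway's open end, axis roughly along the robot's y. Rolls with some resistance and soon stops by itself
- roller1: as roller0
- roller2: as roller0
- brush: bench brush lying beyond the runway: leave alone
- bowl: turned wooden bowl, 130 mm across, beyond the work: leave alone
- glue: white glue bottle, 130 mm high, behind the drying box: leave alone
Things that resemble listed ones, but are neither listed nor needed, are in the scene too. What is shaped like the roller2 but pink or turquoise is not meant. What is shaped like the roller0 but pink or turquoise is not meant.

How it is judged (in metres and radians):
On the way, in this order (a step that is already met when the one before it is completed fails the run):
1. the flap is folded down flat (value of joint flap below 0.08 rad), for 0.2 s.
2. the paddle's head is close behind a roller inside the mouth of the box (z of paddle_head in the frame of track below 0.095 m and x of paddle_head in the frame of track above -0.012 m and ((horizontal distance between paddle_head and roller0 below 0.04 m and x of roller0 in the frame of track above 0.012 m and z of roller0 in the frame of track below 0.075 m) or (horizontal distance between paddle_head and roller1 below 0.04 m and x of roller1 in the frame of track above 0.012 m and z of roller1 in the frame of track below 0.075 m) or (horizontal distance between paddle_head and roller2 below 0.04 m and x of roller2 in the frame of track above 0.012 m and z of roller2 in the frame of track below 0.075 m))), for 0.05 s.
At the end, for the whole second after the job is handed in: every roller at rest wholly inside the box (centre at track x over 26 mm), the foremost within 10 mm of the back wall; the paddle on head and foot on the drawer floor, 60 mm before to 90 mm behind and within 50 mm beside drawer_spot; the flap upright (over 1.46 rad) (x of roller0 in the frame of track between 0.026 and 0.14 m and x of roller1 in the frame of track between 0.026 and 0.14 m and x of roller2 in the frame of track between 0.026 and 0.14 m and z of each of roller0, roller1, roller2 in the frame of track below 0.075 m and y of roller0 in the frame of track between -0.02 and 0.02 m and y of roller1 in the frame of track between -0.02 and 0.02 m and y of roller2 in the frame of track between -0.02 and 0.02 m and linear speed of each of roller0, roller1, roller2 below 0.03 m/s and x of any of roller0, roller1, roller2 in the frame of track above 0.123 m and x of paddle in the frame of drawer_spot between -0.06 and 0.09 m and y of paddle in the frame of drawer_spot between -0.05 and 0.05 m and z of paddle in the frame of drawer_spot between -0.012 and 0.014 m and value of joint flap above 1.46 rad); the robot touches nothing.
It fails at once if a roller inside the drying box moves fast (over 0.3 m/s): it was not rolled gently ((x of roller0 in the frame of track between 0.03 and 0.16 m and z of roller0 in the frame of track between 0.04 and 0.09 m and horizontal distance between roller0 and track below 0.17 m and linear speed of roller0 above 0.3 m/s) or (x of roller1 in the frame of track between 0.03 and 0.16 m and z of roller1 in the frame of track between 0.04 and 0.09 m and horizontal distance between roller1 and track below 0.17 m and linear speed of roller1 above 0.3 m/s) or (x of roller2 in the frame of track between 0.03 and 0.16 m and z of roller2 in the frame of track between 0.04 and 0.09 m and horizontal distance between roller2 and track below 0.17 m and linear speed of roller2 above 0.3 m/s)).
It fails at once if the fingers, not the paddle, push a roller whose centre has passed the mouth of the drying box ((x of roller0 in the frame of track between 0.006 and 0.16 m and y of roller0 in the frame of track between -0.06 and 0.06 m and contact force between the fingers and roller0 above 0.5 N) or (x of roller1 in the frame of track between 0.006 and 0.16 m and y of roller1 in the frame of track between -0.06 and 0.06 m and contact force between the fingers and roller1 above 0.5 N) or (x of roller2 in the frame of track between 0.006 and 0.16 m and y of roller2 in the frame of track between -0.06 and 0.06 m and contact force between the fingers and roller2 above 0.5 N)).
It fails at once if the brush, the bowl or the glue bottle is shoved more than 3 cm (distance of any of brush, bowl, glue from where it was at the start of the episode above 0.03 m).
Of roller0, roller1, roller2 only 2 to 3 are there at a start; the rules pass over those that are not, and their reading is None.
At some moment in a run one of paddle may be knocked a few centimetres aside while the robot is not near it.
Once in a run the grip may slacken for a moment while it holds something.
It also fails if it takes over 200 s, if anything falls off the work surface, if the arm or the gripper's body presses on something with over 40 N, if the wrist force passes 120 N, or if a joint passes its speed limit or range.

ROBOT

A 7-joint arm with a two-finger parallel gripper is mounted at the origin on the work surface. World frame = base frame: x ahead of the robot, y to its left, z up, the work surface at z = 0. Lengths are in mm, angles in rad, forces in N, time in s.
With the tool pointing down it reaches from about 350 to 900 mm from the base axis. Payload 8.1 kg.
Tool frame: the origin (TCP) lies at the very end of the fingers, on their centre line; the grasp point (between the pads) lies 19 mm behind it; z points along the fingers, y is the line along which they close (so a half turn about z gives the same grasp; the last joint's range is limited). The gripper opens to 85 mm and grips with 20 to 120 N. Pads are 22 mm wide; open, the fingers measure 114 mm over their backs; the gripper's body (76 mm by 85 mm) begins 54 mm behind the grasp point. The pads swing forward as they close: fully open they stand 13 mm farther back than shut.
Start: joints at [-1.453, 0.434, 0.025, 1.573, -0.012, 1.134, -0.075], TCP at [136.908, 609.834, 231.323] pointing down, gripper open.
Joint ranges: [-2.62, 2.62], [-0.44, 2.09], [-1.27, 1.32], [0.08, 2.57], [-1.32, 4.46], [0.12, 2], [-2.74, 2.74]. Speed limits (rad/s): [2.22, 2.22, 3.01, 3.01, 3.14, 3.14, 3.14].

INTERFACE

Orientations are given as a unit quaternion [x, y, z, w].
In Python, from station import ctrl gives the robot as it stands.
- The arm moves only by the tool send_rows, never from a script. Its argument "motion" is a list of rows, each a list of 5 numbers: the shift along the tool's x, y, z in cm, then the turn about the tool's z in rad, then the finger opening in cm, from 0 to 8.54. A call has 1 to 20 rows; each row is the pose to reach, as a shift and turn from the pose commanded when the call began, along the tool's axes at that moment; what a row does not reach only later rows make up. A row lasts 1/12 s, in which the tool goes at most 41.7 mm and 7.16 degrees, less where a joint would pass 70% of its speed; a pose out of reach is approached as far as the arm can. A call with a gripper value outside its range is refused whole. The fingers move at their own pace and stop on an object; "force" is the grip in N (left out, the last holds). Time passes only in rows, so rows that repeat a pose let the fingers close. It gives the time, the measured TCP pose, the force, the opening and the grip force at its end, in the units of the state.
- ctrl.get_obs(): the state, without advancing time (a new reading comes with each control period).
- ctrl.get_image(name): name is "scene" or "side" or "wrist"; returns a dict with "img" (384x512x3 uint8, red, green, blue), "range_z" (384x512 float32, mm along the optical axis (not along the pixel's ray), 0 where there is no reading), "mtx" (3x3 intrinsics, pixels), "cam_to_world" (4x4, takes a point from camera to world coordinates). Camera axes: x right, y up, looking along -z (the intrinsics and any distortion apply to the point x, -y, -z); pixel columns grow to the right and rows downward; lengths in mm; the calibration is good to about 2 mm. A picture is of the moment at which its call begins.
- ctrl.finish_job(): hands the job in; it is judged then, once.
Trained networks look in a picture, given as the dict that the camera call returned (one of the last four; its "shot" number tells which), for a name from the list of things; names that differ only in an ending like _2 or _b are one class to them, and where a whole thing is asked for, a point or a joint stands for the part that bears it (a point fixed in the world has none). Each returns a list of dicts, best first, with "conf" (0 to 1); they miss things now and then, are a little off and sometimes report something else, mostly with a low value. They report only what shows in the picture. A call takes as long as a camera call. They do not tell look-alikes from the thing itself.
- ctrl.silhouettes(picture, target): "pixels" (384x512 bool, what is visible of it) and "bbox" ([centre column, centre row, width, height] in pixels, round what is visible of it).
The state is a dict: "clock": time; "joint_pos": joint angles; "dq": joint speeds; "joint_torque": joint torques, N m; "tool_pos": TCP position; "orientation": TCP orientation; "contact_force": force on the tool from outside, world axes, zero at the start; "moment": the same for the moment, N m; "gripper_width": finger opening in mm; "gripper_force": force on a finger pad.
Only numpy, scipy, OpenCV 4.12 (cv2) and the standard library are available. Lean on these libraries where they do the work, as an engineer would, in place of code of your own. Each camera call takes 0.05 s, during which the arm holds its last target. There are 200 camera calls.

## Working session

There is one attempt and no reset: what is moved stays moved. The work goes in short steps, Python scripts to look and compute and a tool call to move; the robot and the scene stay as the last step left them, time stands still between calls to the robot, and variables do not carry over. Pictures are saved under pics/ and viewed, at most 14 in all, crops included, and the job is handed in when it is done.

Besides the shell and the picture viewer there is one more tool, called after "Call:" as a command line: name --pt "numbers of a row" for each row, then --argument value for the rest. send_rows: Moves the arm, as the interface text tells. Its arguments: {"type":"object","properties":{"motion":{"type":"array","items":{"type":"array","items":{"type":"number"}}},"force":{"type":"number"}},"required":["motion"]}

```bash
ls; mkdir -p pics
cat > h.py <<'E'
import numpy as np, cv2
from station import ctrl
def pts(im):
    z=im["range_z"]; K=im["mtx"]; v,u=np.mgrid[:384,:512]
    c=np.stack([(u-K[0,2])/K[0,0]*z,-(v-K[1,2])/K[1,1]*z,-z,np.ones_like(z)],-1)
    p=(c@np.array(im["cam_to_world"]).T)[...,:3]; p[z==0]=np.nan
    return p
def save(im,n): cv2.imwrite(f"pics/{n}.png",im["img"][...,::-1])
E
python3 - <<'E'
from h import *
print(ctrl.get_obs())
a=ctrl.get_image("scene");b=ctrl.get_image("side")
cv2.imwrite("pics/a.png",cv2.resize(np.vstack([a["img"],b["img"]])[...,::-1],None,fx=.78,fy=.78))
np.savez("s.npz",pa=pts(a),pb=pts(b),a=a["img"],b=b["img"])
for im,nm in((a,"scene"),(b,"side")):
  P=pts(im); print(nm,im["mtx"],np.round(im["cam_to_world"],2))
  for t in("roller0","paddle","flap","track","drawer_spot","brush","bowl","glue"):
    try:
      for d in ctrl.silhouettes(im,t):
        q=P[d["pixels"]];print(t,round(d["conf"],2),np.round(d["bbox"]),np.round(np.nanmedian(q,0)),np.round(np.nanpercentile(q,2,axis=0)),np.round(np.nanpercentile(q,98,axis=0)),np.median(im["img"][d["pixels"]],0))
    except Exception as e: print(t,e)
E
```

```text
pics
{'clock': 0.0, 'joint_pos': array([-1.45259441,  0.43524371,  0.02495743,  1.57409384, -0.01160358,
        1.13401001, -0.07509189]), 'dq': array([ 0.00051444, -0.00027633, -0.00062613, -0.0007667 ,  0.00132083,
       -0.00201557, -0.00163086]), 'joint_torque': array([ 1.86145276e-04, -6.70457196e+01,  1.02531686e+00, -3.16234267e+01,
        1.55386655e-02,  1.19190410e-02,  4.83195367e-05]), 'tool_pos': array([136.81672748, 609.3187049 , 230.51417595]), 'orientation': array([ 1.10201182e-01,  9.93908975e-01, -8.04716419e-04, -2.05881208e-05]), 'contact_force': array([-0.10076079,  0.813252  , -0.07843709]), 'moment': array([-0.03513143, -0.02101177, -0.01404736]), 'gripper_force': 0.0, 'gripper_width': 85.62636602001396}
scene [[467.04098735   0.         260.58045407]
 [  0.         467.04098735 185.40170465]
 [  0.           0.           1.        ]] [[-8.00000e-01 -5.00000e-01  3.30000e-01  9.23930e+02]
 [ 6.00000e-01 -6.60000e-01  4.60000e-01  5.50100e+02]
 [-1.00000e-02  5.70000e-01  8.20000e-01  1.05169e+03]
 [ 0.00000e+00  0.00000e+00  0.00000e+00  1.00000e+00]]
roller
[... 2823 characters left out ...]
467. -325.   44.] [ 629. -205.  109.] [233.5 182.  118. ]
track 0.96 [303. 246.  82. 121.] [ 579. -321.   48.] [ 514. -458.    1.] [647. -31. 110.] [183. 128.  79.]
drawer_spot 0.88 [245. 136.  73.  55.] [525. 386.  35.] [396. 227.  -1.] [652. 512.  88.] [198. 145.  95.]
brush 0.63 [330. 211.  36.  40.] [706. -96.  16.] [ 678. -194.   -2.] [733. -13.  22.] [161.5 125.   95. ]
brush 0.38 [288. 238.  62.  22.] [ 570. -270.   79.] [ 468. -294.   47.] [ 628. -253.   95.] [237. 186. 119.]
bowl 0.83 [347. 183.  40.  29.] [812.  18.  29.] [748. -69.   1.] [863.  55.  51.] [173. 103.  56.]
glue 0.77 [365. 254.  25.  42.] [ 714. -379.   70.] [ 695. -391.    5.] [ 740. -356.  130.] [221.5 194.  160. ]
```

View pics/a.png

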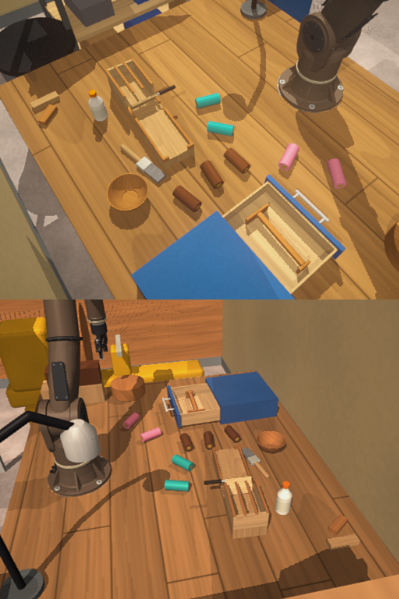

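```bash
cat > m.py <<'E'
from h import *
d=np.load("s.npz"); 
def cl(lo,hi,x0,x1,y0,y1,which="ab"):
    o=[]
    for k in which:
        p=d["p"+k].reshape(-1,3); m=(p[:,2]>lo)&(p[:,2]<hi)&(p[:,0]>x0)&(p[:,0]<x1)&(p[:,1]>y0)&(p[:,1]<y1); o.append(p[m])
    return np.vstack(o)
def rect(q,n):
    r=cv2.minAreaRect(q[:,:2].astype(np.float32)); print(n,len(q),np.round(r[0],1),np.round(r[1],1),round(r[2],2),"c",np.round(cv2.boxPoints(r)).tolist(),"z",round(float(np.median(q[:,2])),1))
for w in "ab":
  print(w)
  rect(cl(100,115,450,700,-500,-250,w),"roof")
  rect(cl(52,61,450,700,-240,0,w),"rail")
  rect(cl(42,49,450,700,-190,0,w),"floor")
  rect(cl(58,67,480,620,260,500,w),"paddle")
  rect(cl(82,92,380,450,200,550,w),"front")
  rect(cl(82,92,380,450,330,420,w),"frontm")
  rect(cl(72,80,400,700,200,300,w),"wallR")
  for c in((455,97),(558,88),(665,105)):
    rect(cl(34,46,c[0]-45,c[0]+45,c[1]-70,c[1]+70,w),"rol")
# flap bar dark points
for w,im in(("pa","a"),("pb","b")):
  p=d[w]; g=d[im].max(-1); m=(g<70)&(p[...,2]>40)&(p[...,0]>440)&(p[...,0]<540)&(p[...,1]<-180)&(p[...,1]>-360)
  q=p[m]; print("bar",len(q),np.round(np.percentile(q,[5,50,95],axis=0)) if len(q) else "")
E
python3 m.py
```

```text
a
roof 683 [ 580.6 -377.7] [163.2 117.6] 86.23 c [[517.0, -455.0], [634.0, -463.0], [645.0, -300.0], [527.0, -292.0]] z 108.3
rail 448 [ 597.8 -129.7] [210.4 117.2] 86.14 c [[532.0, -231.0], [649.0, -239.0], [663.0, -29.0], [546.0, -21.0]] z 57.1
floor 1717 [ 602.4 -106.1] [168.9 117.1] 88.62 c [[542.0, -189.0], [659.0, -192.0], [663.0, -23.0], [546.0, -20.0]] z 45.2
paddle 761 [538.8 381.2] [ 82.6 199.4] 0.14 c [[497.0, 481.0], [498.0, 281.0], [580.0, 282.0], [580.0, 481.0]] z 61.2
front 829 [441.9 367.9] [ 16.7 292.4] 1.52 c [[430.0, 514.0], [437.0, 222.0], [454.0, 222.0], [446.0, 514.0]] z 86.9
frontm 274 [441.7 374.9] [15.6 89.7] 1.41 c [[433.0, 420.0], [435.0, 330.0], [451.0, 330.0], [448.0, 420.0]] z 86.9
wallR 322 [540.1 269.2] [182.6  77. ] 5.17 c [[446.0, 299.0], [453.0, 223.0], [635.0, 239.0], [628.0, 316.0]] z 77.1
rol 311 [458.1  95.5] [32.2 91.8] 5.43 c [[438.0, 140.0], [446.0, 48.0], [478.0, 51.0], [470.0, 143.0]] z 38.1
rol 327 [557.8  87.1] [89.8 33.7] 81.52 c [[535.0, 45.0], [568.0, 40.0], [581.0, 129.0], [548.0, 134.0]] z 38.1
rol 389 [671.4 109.7] [33.1 90.7] 11.07
[... 619 characters left out ...]
], [434.0, 219.0], [452.0, 220.0], [443.0, 513.0]] z 86.3
frontm 45 [437.4 374.2] [18.1 87.1] 4.43 c [[425.0, 417.0], [432.0, 330.0], [450.0, 332.0], [443.0, 418.0]] z 86.3
wallR 148 [565.5 258.7] [266.9  77.2] 1.42 c [[431.0, 294.0], [433.0, 217.0], [700.0, 223.0], [698.0, 301.0]] z 75.3
rol 122 [449.2  94. ] [31.2 97.7] 5.74 c [[429.0, 141.0], [439.0, 44.0], [470.0, 47.0], [460.0, 144.0]] z 37.0
rol 108 [550.8  84.7] [94.6 28.7] 83.1 c [[531.0, 39.0], [559.0, 36.0], [571.0, 130.0], [542.0, 133.0]] z 37.3
rol 109 [663.  108.2] [30.5 97.7] 9.87 c [[640.0, 154.0], [656.0, 57.0], [686.0, 63.0], [670.0, 159.0]] z 37.3
bar 0 
bar 81 [[ 465. -262.   85.]
 [ 491. -258.   90.]
 [ 518. -252.   95.]]
```

```bash
cat >> h.py <<'E'
from scipy.spatial.transform import Rotation as Ro
O=np.array([584.,-295.,0]); XT=np.array([-.0665,-.9978,0]); YT=np.array([.9978,-.0665,0])
def tw(x,y,z): return O+x*XT+y*YT+np.array([0,0,z])
def tt(p): q=np.array(p)-O; return np.round([q@XT,q@YT,q[2]],1)
def rows(ps,d=None):
    """print shift in cm (tool axes) & turn for world targets"""
    o=ctrl.get_obs(); R=Ro.from_quat(o["orientation"]).as_matrix(); al=0
    if d is not None:
        d=np.array(list(d)[:2]+[0.]); al=np.arctan2(-(d@R[:,0]),d@R[:,1]); al=(al+np.pi/2)%np.pi-np.pi/2
    print("tcp",np.round(o["tool_pos"],1),"track",tt(o["tool_pos"]),"q7",round(o["joint_pos"][6],2),"w",round(o["gripper_width"],1),"F",np.round(o["contact_force"],1),"t",round(o["clock"],1))
    pp=o["tool_pos"]
    for p in ps: print(np.round(R.T@(np.array(p)-o["tool_pos"])/10,2),round(al,3),"rows",round(np.linalg.norm(p-pp)/41.7,1)); pp=p
E
python3 - <<'E'
from h import *
rows([np.array([400,200,230.]),tw(-40,-97,150)],XT)
E
```

```text
tcp [136.9 609.8 231.3] track [-873.1 -506.3  231.3] q7 -0.08 w 85.5 F [-0.1 -0.1 -0. ] t 0.9
[-34.65 -34.22   0.13] -0.154 rows 11.7
[-53.25 -76.02   8.13] -0.154 rows 11.1
```

Call:
send_rows --pt "-34.6 -34.2 0 0 0" --pt "-34.6 -34.2 0 0 0" --pt "-34.6 -34.2 0 0 0" --pt "-34.6 -34.2 0 0 0" --pt "-34.6 -34.2 0 0 0" --pt "-34.6 -34.2 0 0 0" --pt "-34.6 -34.2 0 0 0" --pt "-34.6 -34.2 0 0 0" --pt "-34.6 -34.2 0 0 0" --pt "-34.6 -34.2 0 0 0" --pt "-34.6 -34.2 0 0 0" --pt "-53.2 -76 4 -0.15 0" --pt "-53.2 -76 4 -0.15 0" --pt "-53.2 -76 4 -0.15 0" --pt "-53.2 -76 4 -0.15 0" --pt "-53.2 -76 4 -0.15 0" --pt "-53.2 -76 4 -0.15 0" --pt "-53.2 -76 4 -0.15 0" --pt "-53.2 -76 4 -0.15 0" --pt "-53.2 -76 4 -0.15 0"

```text
clock: 2.57
tool_pos: [464.6, -137.2, 201.1]
orientation: [0.035, 0.999, 0.0, 0.001]
contact_force: [1.0, 0.8, 0.1]
gripper_width: -0.1
gripper_force: 0.0
```

Run:
```python
from h import *
rows([tw(-40,-97,150),tw(-40,-97,105)],XT)
```

```text
tcp [ 464.6 -137.2  201.1] track [-149.5 -129.6  201.1] q7 1.85 w -0.1 F [1.  0.8 0.1] t 2.6
[ -3.3  -10.94   5.11] -0.004 rows 3.0
[ -3.29 -10.94   9.61] -0.004 rows 1.1
```

Call:
send_rows --pt "-3.3 -10.9 5 0 0" --pt "-3.3 -10.9 5 0 0" --pt "-3.3 -10.9 5 0 0" --pt "-3.3 -10.9 5 0 0" --pt "-3.3 -10.9 5 0 0" --pt "-3.3 -10.9 5 0 0"

```text
clock: 3.07
tool_pos: [489.4, -246.1, 150.7]
orientation: [0.036, 0.999, 0.0, -0.0]
contact_force: [0.3, 0.4, 0.5]
gripper_width: 0.2
gripper_force: 0.0
```

Run:
```python
from h import *
rows([tw(-40,-97,105)],XT)
w=ctrl.get_image("wrist"); save(w,"w1"); p=pts(w); np.save("w1.npy",p)
g=w["img"].max(-1)
for d in ctrl.silhouettes(w,"flap_bar"): 
  q=p[d["pixels"]]; print(d["conf"],d["bbox"],np.round(np.nanpercentile(q,[3,50,97],axis=0)))
q=p.reshape(-1,3)
for lo,hi in((103,114),(53,60),(43,48),(75,102)):
  m=(q[:,2]>lo)&(q[:,2]<hi); print(lo,m.sum()); 
  if m.sum()>20: print(np.round(np.percentile(np.array([tt(a) for a in q[m]]),[1,50,99],axis=0)))
```

```text
tcp [ 489.4 -246.1  150.7] track [-42.5 -97.6 150.7] q7 2.13 w 0.2 F [0.3 0.4 0.5] t 3.1
[-0.06 -0.25  4.57] -0.005 rows 1.1
0.59 [232.9, 262.8, 42.1, 179.9] [[ 462. -290.   47.]
 [ 498. -257.   90.]
 [ 605. -247.   93.]]
0.24 [253.4, 277.9, 506.8, 204.4] [[ 516. -448.   10.]
 [ 553. -279.   46.]
 [ 645.  -33.  108.]]
103 5706
[[  4. -58. 103.]
 [108. -22. 108.]
 [159.  50. 109.]]
53 4472
[[-268.  -58.   53.]
 [-136.  -52.   56.]
 [ 152.   58.   60.]]
43 17190
[[-268.  -58.   43.]
 [-160.   -2.   45.]
 [ 150.   51.   48.]]
75 6792
[[ -41. -124.   75.]
 [  90.  -58.   91.]
 [ 155.   50.  102.]]
```

View pics/w1.png

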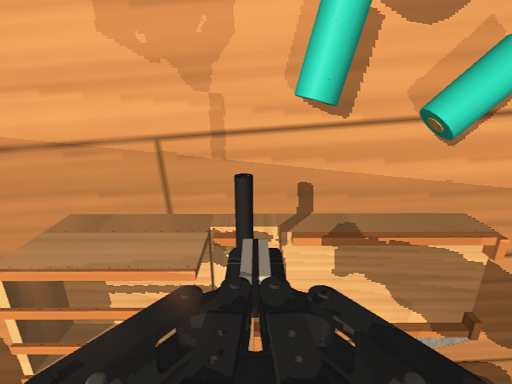

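Call:
send_rows --pt "0 0 3 0 0" --pt "0 0 5.2 0 0" --pt "0 0.15 6.0 0 0" --pt "0 0.35 6.5 0 0" --pt "0 0.55 7.0 0 0" --pt "0 0.75 7.4 0 0" --pt "0 0.95 7.8 0 0" --pt "0 1.1 8.2 0 0" --pt "0 1.25 8.6 0 0" --pt "0 1.35 9.1 0 0" --pt "0 1.45 9.5 0 0" --pt "0 1.45 9.9 0 0" --pt "0 1.45 10.3 0 0" --pt "0 1.45 10.45 0 0" --pt "0 1.45 10.45 0 0" --pt "0 1.45 10.45 0 0"

```text
clock: 4.5
tool_pos: [490.7, -230.1, 47.8]
orientation: [0.034, 0.999, 0.001, 0.0]
contact_force: [-3.1, 0.8, 5.9]
gripper_width: -0.3
gripper_force: 2.5
```

Run:
```python
from h import *
b=ctrl.get_image("side"); p=pts(b).reshape(-1,3); q=np.array([tt(a) for a in p[np.isfinite(p[:,0])]])
m=(abs(q[:,1])<45)&(q[:,0]>-60)&(q[:,0]<-10)&(q[:,2]>20); print(m.sum(),np.round(np.percentile(q[m],[2,20,50,80,98],axis=0)))
rows([tw(-57,-97,150)],XT)
```

```text
296 [[-59. -44.  40.]
 [-53. -31.  42.]
 [-37. -10.  45.]
 [-21.  21.  47.]
 [-11.  43. 427.]]
tcp [ 490.9 -230.8   47.8] track [-57.9 -97.2  47.8] q7 2.2 w -0.2 F [-2.9  0.5  3.2] t 4.5
[ -0.02  -0.08 -10.22] -0.003 rows 2.5
```

Run:
```python
from h import *
rows([tw(-57,-97,150),np.array([554.5,86,130.])],(.991,-.135))
```

```text
tcp [ 490.9 -230.8   47.8] track [-57.9 -97.2  47.8] q7 2.2 w -0.2 F [-2.9  0.5  3.2] t 4.5
[ -0.02  -0.08 -10.22] -1.505 rows 2.5
[-4.16 32.05 -8.19] -1.505 rows 7.8
```

Call:
send_rows --pt "0 0 -4 0 0" --pt "0 0 -8 0 0" --pt "-4.2 32 -8.2 -1.505 6.5" --pt "-4.2 32 -8.2 -1.505 6.5" --pt "-4.2 32 -8.2 -1.505 6.5" --pt "-4.2 32 -8.2 -1.505 6.5" --pt "-4.2 32 -8.2 -1.505 6.5" --pt "-4.2 32 -8.2 -1.505 6.5" --pt "-4.2 32 -8.2 -1.505 6.5" --pt "-4.2 32 -8.2 -1.505 6.5" --pt "-4.2 32 -8.2 -1.505 6.5" --pt "-4.2 32 -8.2 -1.505 6.5" --pt "-4.2 32 -8.2 -1.505 6.5" --pt "-4.2 32 -8.2 -1.505 6.5" --pt "-4.2 32 -8.2 -1.505 6.5" --pt "-4.2 32 -8.2 -1.505 6.5" --pt "-4.2 32 -8.2 -1.505 6.5"

```text
clock: 5.97
tool_pos: [555.5, 84.1, 129.1]
orientation: [-0.656, 0.754, -0.0, 0.0]
contact_force: [0.5, 1.0, 1.5]
gripper_width: 65.0
gripper_force: 0.0
```

```bash
cat > rol.py <<'E'
from h import *
w=ctrl.get_image("wrist"); save(w,"wr"); p=pts(w)
for d in ctrl.silhouettes(w,"roller0"):
    q=p[d["pixels"]]; q=q[(q[:,2]>30)&(q[:,2]<48)]
    if len(q)<20: continue
    r=cv2.minAreaRect(q[:,:2].astype(np.float32)); c=cv2.boxPoints(r); e1=c[1]-c[0]; e2=c[2]-c[1]; a=e1 if np.hypot(*e1)>np.hypot(*e2) else e2; a/=np.hypot(*a)
    print(round(d["conf"],2),np.round(r[0],1),np.round(r[1]),"axis",np.round(a,3),"z",np.round(np.percentile(q[:,2],95),1),np.median(w["img"][d["pixels"]],0))
E
python3 - <<'E'
import rol
from h import *
rows([np.array([554.5,86,4.])],(.991,-.135))
E
```

```text
0.91 [410.2 -31.1] [34. 68.] axis [ 0.646 -0.763] z 39.2 [ 35. 160. 133.]
0.89 [668.2 110.1] [34. 87.] axis [ 0.21  -0.978] z 39.7 [146.  83.  48.]
0.85 [455.7  97.6] [34. 90.] axis [ 0.076 -0.997] z 39.5 [144.  76.  44.]
0.77 [333.8 199.9] [33. 33.] axis [0.907 0.421] z 39.1 [252. 145. 153.]
0.59 [554.7  89. ] [90. 34.] axis [0.135 0.991] z 39.5 [132.  70.  41.]
tcp [555.3  84.2 128.7] track [-376.5  -53.8  128.7] q7 2.74 w 65.0 F [-0.2  0.   0.4] t 6.1
[-0.17  0.11 12.47] -0.003 rows 3.0
```

View pics/wr.png

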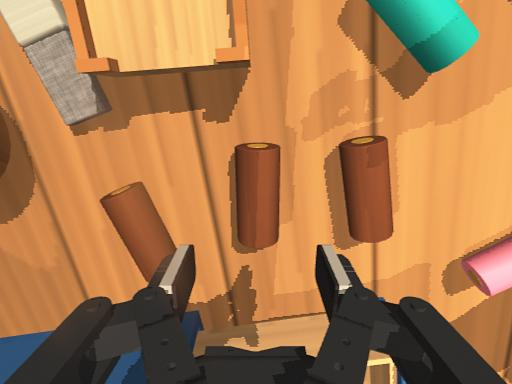

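Call:
send_rows --pt "-0.35 0.1 4 0.05 6.5" --pt "-0.35 0.1 8 0.05 6.5" --pt "-0.35 0.1 11 0.05 6.5" --pt "-0.35 0.1 12.4 0.05 6.5" --pt "-0.35 0.1 12.4 0.05 6.5" --pt "-0.35 0.1 12.4 0.05 3" --pt "-0.35 0.1 12.4 0.05 3" --pt "-0.35 0.1 12.4 0.05 3" --pt "-0.35 0.1 12.4 0.05 3" --pt "-0.35 0.1 12.4 0.05 3" --force 40

```text
clock: 6.9
tool_pos: [555.8, 88.3, 5.9]
orientation: [-0.638, 0.77, -0.001, 0.001]
contact_force: [-0.8, 0.2, 8.1]
gripper_width: 38.8
gripper_force: 40.3
```

Run:
```python
from h import *
p=ctrl.get_obs()["tool_pos"]+[0,0,120]
rows([p,tw(-40,0,125),tw(-40,0,51)],XT)
```

```text
tcp [555.8  88.3   5.9] track [-380.5  -53.6    5.9] q7 2.68 w 38.8 F [-0.8  0.2  8.1] t 6.9
[-1.0e-02 -3.0e-02 -1.2e+01] 1.451 rows 2.9
[ 33.15  -9.44 -11.93] 1.451 rows 8.3
[33.16 -9.42 -4.53] 1.451 rows 1.8
```

Call:
send_rows --pt "0 0 -4 0 3" --pt "0 0 -8 0 3" --pt "0 0 -12 0 3" --pt "33.1 -9.4 -12 1.451 3" --pt "33.1 -9.4 -12 1.451 3" --pt "33.1 -9.4 -12 1.451 3" --pt "33.1 -9.4 -12 1.451 3" --pt "33.1 -9.4 -12 1.451 3" --pt "33.1 -9.4 -12 1.451 3" --pt "33.1 -9.4 -12 1.451 3" --pt "33.1 -9.4 -12 1.451 3" --pt "33.1 -9.4 -12 1.451 3" --pt "33.1 -9.4 -12 1.451 3" --pt "33.1 -9.4 -12 1.451 3" --pt "33.1 -9.4 -12 1.451 3" --pt "33.1 -9.4 -12 1.451 3" --pt "33.1 -9.4 -12 1.451 3"

```text
clock: 8.32
tool_pos: [585.6, -254.5, 124.7]
orientation: [0.032, 0.999, 0.0, 0.0]
contact_force: [-0.1, -0.1, -1.0]
gripper_width: 38.7
gripper_force: 40.6
```

Run:
```python
from h import *
rows([tw(-40,0,52),tw(-40,0,50)],XT)
```

```text
tcp [ 585.6 -254.5  124.7] track [-40.5  -1.1 124.7] q7 2.06 w 38.7 F [-0.1 -0.1 -1. ] t 8.3
[-0.11 -0.05  7.27] 0.003 rows 1.7
[-0.11 -0.05  7.47] 0.003 rows 0.0
```

Call:
send_rows --pt "-0.1 0 3 0 3" --pt "-0.1 0 5.5 0 3" --pt "-0.1 0 6.8 0 3" --pt "-0.1 0 7.3 0 3" --pt "-0.1 0 7.35 0 3" --pt "-0.1 0 7.35 0 4.4" --pt "-0.1 0 7.35 0 5.0" --pt "-0.1 0 7.35 0 5.8" --pt "-0.1 0 7.35 0 5.8" --pt "-0.1 0 4 0 5.8" --pt "-0.1 0 0 0 5.8" --pt "-0.1 0 0 0 5.8"

```text
clock: 9.32
tool_pos: [590.2, -257.0, 131.6]
orientation: [0.034, 0.999, -0.002, 0.005]
contact_force: [0.6, -1.6, 0.4]
gripper_width: 57.5
gripper_force: 0.0
```

Run:
```python
from h import *
rows([np.array([455.3,97,125.])],(.997,.08))
```

```text
tcp [ 590.2 -257.   131.6] track [-38.4   3.6 131.6] q7 2.06 w 57.5 F [ 0.6 -1.6  0.4] t 9.3
[15.83 34.41  0.4 ] 1.424 rows 9.1
```

Call:
send_rows --pt "15.8 34.2 0.6 1.424 6.5" --pt "15.8 34.2 0.6 1.424 6.5" --pt "15.8 34.2 0.6 1.424 6.5" --pt "15.8 34.2 0.6 1.424 6.5" --pt "15.8 34.2 0.6 1.424 6.5" --pt "15.8 34.2 0.6 1.424 6.5" --pt "15.8 34.2 0.6 1.424 6.5" --pt "15.8 34.2 0.6 1.424 6.5" --pt "15.8 34.2 0.6 1.424 6.5" --pt "15.8 34.2 0.6 1.424 6.5" --pt "15.8 34.2 0.6 1.424 6.5" --pt "15.8 34.2 0.6 1.424 6.5" --pt "15.8 34.2 0.6 1.424 6.5" --pt "15.8 34.2 0.6 1.424 6.5"

```text
clock: 10.48
tool_pos: [452.0, 97.1, 118.5]
orientation: [0.677, 0.736, 0.0, 0.0]
contact_force: [0.3, 0.4, 0.1]
gripper_width: 65.1
gripper_force: 0.0
```

Run:
```python
import rol
from h import *
rows([np.array([455.3,97,5.])],(.997,.08))
```

```text
0.92 [454.7  97.8] [34. 90.] axis [ 0.065 -0.998] z 39.3 [129.  68.  38.]
0.88 [306.  190.4] [91. 34.] axis [0.906 0.424] z 39.2 [250. 151. 158.]
0.78 [656.6 109.1] [20. 91.] axis [ 0.296 -0.955] z 39.0 [110.  59.  33.]
0.76 [417.  -40.4] [32. 87.] axis [ 0.65 -0.76] z 38.9 [ 36. 146. 121.]
tcp [452.   96.8 118.5] track [-382.2 -157.8  118.5] q7 0.21 w 64.8 F [0.2 0.4 0.4] t 10.6
[-1.000e-02  3.300e-01  1.135e+01] 0.002 rows 2.7
```

Call:
send_rows --pt "0 0.3 4 0 6.5" --pt "0 0.3 8 0 6.5" --pt "0 0.3 10.5 0 6.5" --pt "0 0.3 11.3 0 6.5" --pt "0 0.3 11.3 0 6.5" --pt "0 0.3 11.3 0 3" --pt "0 0.3 11.3 0 3" --pt "0 0.3 11.3 0 3" --pt "0 0.3 11.3 0 3" --pt "0 0.3 11.3 0 3"

```text
clock: 11.42
tool_pos: [456.0, 97.4, 7.0]
orientation: [0.678, 0.735, 0.001, 0.001]
contact_force: [-1.5, -1.8, 8.7]
gripper_width: 39.1
gripper_force: 40.0
```

Run:
```python
from h import *
p=ctrl.get_obs()["tool_pos"]+[0,0,120]
rows([p,tw(-112,0,125)],XT)
```

```text
tcp [456.   97.4   7. ] track [-383.  -153.8    7. ] q7 0.42 w 39.1 F [-1.5 -1.8  8.7] t 11.4
[ 1.0e-02  4.0e-02 -1.2e+01] -1.424 rows 2.9
[-29.05  11.29 -11.79] -1.424 rows 7.5
```

Call:
send_rows --pt "0 0 -4 0 3" --pt "0 0 -8 0 3" --pt "0 0 -12 0 3" --pt "-29 11.3 -12 -1.424 3" --pt "-29 11.3 -12 -1.424 3" --pt "-29 11.3 -12 -1.424 3" --pt "-29 11.3 -12 -1.424 3" --pt "-29 11.3 -12 -1.424 3" --pt "-29 11.3 -12 -1.424 3" --pt "-29 11.3 -12 -1.424 3" --pt "-29 11.3 -12 -1.424 3" --pt "-29 11.3 -12 -1.424 3" --pt "-29 11.3 -12 -1.424 3" --pt "-29 11.3 -12 -1.424 3" --pt "-29 11.3 -12 -1.424 3" --pt "-29 11.3 -12 -1.424 3" --pt "-29 11.3 -12 -1.424 3"

```text
clock: 12.83
tool_pos: [590.7, -182.9, 126.3]
orientation: [0.035, 0.999, -0.0, 0.001]
contact_force: [0.3, -0.2, -2.0]
gripper_width: 38.8
gripper_force: 41.5
```

Run:
```python
from h import *
rows([tw(-112,0,52)],XT)
```

```text
tcp [ 590.7 -182.9  126.3] track [-112.3   -0.8  126.3] q7 1.94 w 38.8 F [ 0.3 -0.2 -2. ] t 12.8
[-0.07 -0.03  7.43] -0.003 rows 1.8
```

Call:
send_rows --pt "-0.1 0 3 0 3" --pt "-0.1 0 5.5 0 3" --pt "-0.1 0 6.8 0 3" --pt "-0.1 0 7.3 0 3" --pt "-0.1 0 7.45 0 3" --pt "-0.1 0 7.45 0 4.4" --pt "-0.1 0 7.45 0 5.0" --pt "-0.1 0 7.45 0 5.6" --pt "-0.1 0 7.45 0 5.6" --pt "-0.1 0 4 0 5.6" --pt "-0.1 0 0 0 5.6" --pt "-0.1 0 0 0 5.6"

```text
clock: 13.83
tool_pos: [595.3, -184.6, 132.3]
orientation: [0.034, 0.999, -0.001, 0.005]
contact_force: [1.5, -1.3, 0.8]
gripper_width: 56.0
gripper_force: 0.0
```

Run:
```python
from h import *
rows([np.array([667,109.,125.])],(.978,.2))
```

```text
tcp [ 595.3 -184.6  132.3] track [-110.9    4.   132.3] q7 1.94 w 56.0 F [ 1.5 -1.3  0.8] t 13.8
[-5.16 29.78  0.73] 1.301 rows 7.3
```

Call:
send_rows --pt "-5.5 29.7 1 1.3 6.5" --pt "-5.5 29.7 1 1.3 6.5" --pt "-5.5 29.7 1 1.3 6.5" --pt "-5.5 29.7 1 1.3 6.5" --pt "-5.5 29.7 1 1.3 6.5" --pt "-5.5 29.7 1 1.3 6.5" --pt "-5.5 29.7 1 1.3 6.5" --pt "-5.5 29.7 1 1.3 6.5" --pt "-5.5 29.7 1 1.3 6.5" --pt "-5.5 29.7 1 1.3 6.5" --pt "-5.5 29.7 1 1.3 6.5" --pt "-5.5 29.7 1 1.3 6.5" --pt "-5.5 29.7 1 1.3 6.5"

```text
clock: 14.92
tool_pos: [666.4, 109.9, 115.4]
orientation: [0.631, 0.776, -0.0, 0.0]
contact_force: [0.1, 0.6, 0.1]
gripper_width: 65.1
gripper_force: 0.0
```

Run:
```python
import rol
from h import *
rows([np.array([667.5,110,5.])],(.978,.2))
```

```text
0.93 [667.8 112.1] [34. 90.] axis [ 0.215 -0.977] z 39.3 [134.  71.  42.]
0.71 [452.5 -61.4] [ 6. 13.] axis [ 0.165 -0.986] z 34.0 [ 29. 104.  87.]
tcp [666.4 109.8 115.5] track [-409.3   55.3  115.5] q7 0.41 w 65.0 F [-0.5 -0.3 -0.5] t 15.0
[ 0.    0.11 11.05] 0.004 rows 2.6
```

Call:
send_rows --pt "0.1 0.1 4 0.01 6.5" --pt "0.1 0.1 8 0.01 6.5" --pt "0.1 0.1 10.3 0.01 6.5" --pt "0.1 0.1 10.95 0.01 6.5" --pt "0.1 0.1 10.95 0.01 6.5" --pt "0.1 0.1 10.95 0.01 3" --pt "0.1 0.1 10.95 0.01 3" --pt "0.1 0.1 10.95 0.01 3" --pt "0.1 0.1 10.95 0.01 3" --pt "0.1 0.1 10.95 0.01 3"

```text
clock: 15.85
tool_pos: [668.8, 110.8, 8.4]
orientation: [0.635, 0.772, 0.001, 0.001]
contact_force: [-0.5, -0.4, 7.7]
gripper_width: 38.6
gripper_force: 40.2
```

Run:
```python
from h import *
p=ctrl.get_obs()["tool_pos"]+[0,0,120]
rows([p,tw(-184,0,125)],XT)
```

```text
tcp [668.8 110.8   8.4] track [-410.6   57.7    8.4] q7 0.47 w 38.6 F [-0.5 -0.4  7.7] t 15.8
[ -0.     0.05 -12.  ] -1.31 rows 2.9
[-20.41 -11.36 -11.71] -1.31 rows 5.6
```

Call:
send_rows --pt "0 0 -4 0 3" --pt "0 0 -8 0 3" --pt "0 0 -12 0 3" --pt "-20.4 -11.4 -12 -1.31 3" --pt "-20.4 -11.4 -12 -1.31 3" --pt "-20.4 -11.4 -12 -1.31 3" --pt "-20.4 -11.4 -12 -1.31 3" --pt "-20.4 -11.4 -12 -1.31 3" --pt "-20.4 -11.4 -12 -1.31 3" --pt "-20.4 -11.4 -12 -1.31 3" --pt "-20.4 -11.4 -12 -1.31 3" --pt "-20.4 -11.4 -12 -1.31 3" --pt "-20.4 -11.4 -12 -1.31 3" --pt "-20.4 -11.4 -12 -1.31 3" --pt "-20.4 -11.4 -12 -1.31 3" --pt "-20.4 -11.4 -12 -1.31 3"

```text
clock: 17.18
tool_pos: [594.7, -111.4, 126.7]
orientation: [0.035, 0.999, 0.0, 0.001]
contact_force: [0.9, 0.3, -0.8]
gripper_width: 39.1
gripper_force: 40.6
```

Run:
```python
from h import *
rows([tw(-184,0,53.4)],XT)
```

```text
tcp [ 594.7 -111.4  126.7] track [-183.9   -1.5  126.7] q7 1.82 w 39.1 F [ 0.9  0.3 -0.8] t 17.2
[-0.14  0.01  7.33] -0.003 rows 1.8
```

Call:
send_rows --pt "-0.1 0 3 0 3" --pt "-0.1 0 5.5 0 3" --pt "-0.1 0 6.8 0 3" --pt "-0.1 0 7.3 0 3" --pt "-0.1 0 7.35 0 3" --pt "-0.1 0 7.35 0 4.4" --pt "-0.1 0 7.35 0 5.0" --pt "-0.1 0 7.35 0 5.6" --pt "-0.1 0 7.35 0 5.6" --pt "-0.1 0 4 0 5.6" --pt "-0.1 0 0 0 5.6" --pt "-0.1 0 0 0 5.6"

```text
clock: 18.18
tool_pos: [599.3, -112.5, 132.5]
orientation: [0.034, 0.999, -0.0, 0.005]
contact_force: [1.8, -0.4, 0.8]
gripper_width: 56.0
gripper_force: 0.0
```

Run:
```python
from h import *
rows([np.array([530,280,230.]),np.array([530,395,200.])],(1,0))
```

```text
tcp [ 599.3 -112.5  132.5] track [-183.1    3.1  132.5] q7 1.82 w 56.0 F [ 1.8 -0.4  0.8] t 18.2
[ 9.49 38.68 -9.86] 1.503 rows 9.8
[10.3  50.16 -6.88] 1.503 rows 2.9
```

Call:
send_rows --pt "9.5 38 -9.8 1.5 4.5" --pt "9.5 38 -9.8 1.5 4.5" --pt "9.5 38 -9.8 1.5 4.5" --pt "9.5 38 -9.8 1.5 4.5" --pt "9.5 38 -9.8 1.5 4.5" --pt "9.5 38 -9.8 1.5 4.5" --pt "9.5 38 -9.8 1.5 4.5" --pt "9.5 38 -9.8 1.5 4.5" --pt "9.5 38 -9.8 1.5 4.5" --pt "10 50 -7 1.5 4.5" --pt "10 50 -7 1.5 4.5" --pt "10 50 -7 1.5 4.5" --pt "10 50 -7 1.5 4.5" --pt "10 50 -7 1.5 4.5" --pt "10 50 -7 1.5 4.5"

```text
clock: 19.43
tool_pos: [528.1, 396.7, 194.9]
orientation: [0.704, 0.71, -0.0, 0.0]
contact_force: [-0.0, -0.8, 0.8]
gripper_width: 44.8
gripper_force: 0.0
```

```bash
cat > pad.py <<'E'
from h import *
im=[(ctrl.get_image(n),n) for n in("scene","wrist")]
for w,n in im:
  p=pts(w); save(w,"p_"+n); q=p.reshape(-1,3); q=q[np.isfinite(q[:,0])]
  for d in ctrl.silhouettes(w,"paddle")[:1]:
    s=p[d["pixels"]]; t=s[(s[:,2]>56)&(s[:,2]<68)]
    b=t[(t[:,1]>310)&(t[:,1]<460)]   # bar part
    f=np.polyfit(b[:,1],b[:,0],1) if len(b)>30 else None
    mid=b[:,0]-np.polyval(f,b[:,1])
    r=cv2.minAreaRect(t[:,:2].astype(np.float32)); print(n,"paddle",d["conf"],np.round(r[0],1),np.round(r[1]),round(r[2],1),"x=%.4f*y+%.1f"%tuple(f),"half spread",np.round(np.percentile(mid,[3,97]),1),"y range",np.round(np.percentile(t[:,1],[0.5,99.5])),"z",np.round(np.median(t[:,2]),1))
  for nm,c in(("front",(82,92,380,470,250,480)),("floor",(19,26,400,650,200,550))):
    m=q[(q[:,2]>c[0])&(q[:,2]<c[1])&(q[:,0]>c[2])&(q[:,0]<c[3])&(q[:,1]>c[4])&(q[:,1]<c[5])]
    if len(m)>20: r=cv2.minAreaRect(m[:,:2].astype(np.float32)); print(n,nm,len(m),np.round(r[0]),np.round(r[1]),round(r[2],1),np.round(cv2.boxPoints(r)).tolist())
E
python3 - <<'E'
import pad
from h import *
rows([np.array([538,395,200.])],(1,0))
E
```

```text
scene paddle 0.94 [566.8 399.5] [200.  85.] 88.3 x=0.0288*y+555.4 half spread [-7.9  7.2] y range [300. 499.] z 61.1
scene front 521 [445. 365.] [ 23. 230.] 1.9 [[430.0, 480.0], [437.0, 250.0], [461.0, 251.0], [453.0, 481.0]]
scene floor 5803 [526. 379.] [178. 277.] 2.0 [[432.0, 514.0], [442.0, 237.0], [620.0, 243.0], [610.0, 520.0]]
wrist paddle 0.56 [553.2 402.5] [201.  54.] 86.1 x=0.0665*y+536.2 half spread [-12.    9.4] y range [303. 502.] z 60.9
wrist front 3241 [439. 386.] [ 16. 187.] 1.7 [[429.0, 480.0], [434.0, 293.0], [450.0, 293.0], [444.0, 480.0]]
wrist floor 31478 [552. 382.] [207. 279.] 2.7 [[442.0, 517.0], [456.0, 238.0], [662.0, 248.0], [649.0, 527.0]]
tcp [529.9 392.6 196.5] track [-682.5  -99.7  196.5] q7 -0.33 w 44.8 F [-0.2 -0.3  1. ] t 19.6
[ 0.24  0.81 -0.35] 0.002 rows 0.2
```

View pics/p_wrist.png

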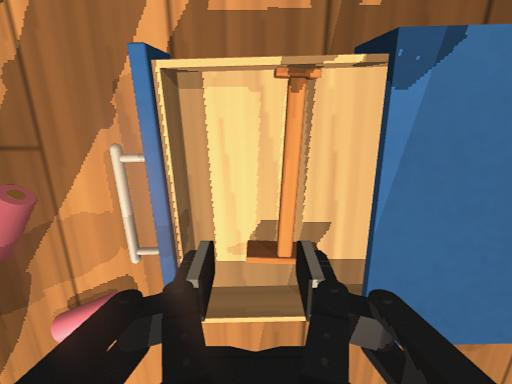

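View pics/p_scene.png

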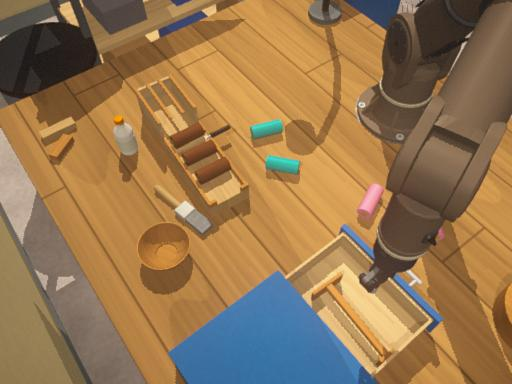

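Run:
```python
from h import *
w=ctrl.get_image("wrist");p=pts(w).reshape(-1,3);p=p[np.isfinite(p[:,0])]
m=p[(p[:,2]>28)&(p[:,2]<70)&(p[:,0]>470)&(p[:,0]<530)]
h,e=np.histogram(m[:,1],np.arange(200,560,4)); print([(int(e[i]),int(h[i])) for i in range(len(h)) if h[i]>40])
m=p[(p[:,2]>72)&(p[:,2]<81)&(p[:,0]>470)&(p[:,0]<620)]
h,e=np.histogram(m[:,1],np.arange(200,560,4)); print([(int(e[i]),int(h[i])) for i in range(len(h)) if h[i]>20])
rows([np.array([565,415,110.]),np.array([565,415,34.])],(1,-.029))
```

```text
[(240, 986), (244, 91), (308, 157), (500, 266)]
[(236, 143), (240, 415), (244, 167), (500, 467), (504, 932), (508, 182)]
tcp [529.9 392.8 196.5] track [-682.6  -99.7  196.5] q7 -0.33 w 44.7 F [-0.1 -0.5  0. ] t 19.7
[2.21 3.51 8.65] 0.031 rows 2.3
[ 2.21  3.51 16.25] 0.031 rows 1.8
```

Call:
send_rows --pt "2.2 3.5 4 0.03 4.5" --pt "2.2 3.5 8 0.03 4.5" --pt "2.2 3.5 12 0.03 4.5" --pt "2.2 3.5 15 0.03 4.5" --pt "2.2 3.5 16.2 0.03 4.5" --pt "2.2 3.5 16.2 0.03 4.5" --pt "2.2 3.5 16.2 0.03 1" --pt "2.2 3.5 16.2 0.03 1" --pt "2.2 3.5 16.2 0.03 1" --pt "2.2 3.5 16.2 0.03 1" --pt "2.2 3.5 16.2 0.03 1" --pt "2.2 3.5 16.2 0.03 1" --force 80

```text
clock: 20.68
tool_pos: [566.1, 417.2, 37.4]
orientation: [0.716, 0.698, 0.003, 0.0]
contact_force: [0.9, -1.3, 8.3]
gripper_width: 14.2
gripper_force: 79.2
```

Run:
```python
from h import *
o=ctrl.get_obs(); print(o["gripper_width"])
p=o["tool_pos"]
rows([p+[0,0,130],tw(-262-100-15,0,160)],YT)
```

```text
14.22947594369159
tcp [566.1 417.2  37.4] track [-709.4  -65.2   37.4] q7 -0.27 w 14.2 F [ 0.9 -1.3  8.3] t 20.7
[  0.04   0.05 -13.  ] 0.04 rows 3.1
[-33.44   5.23 -12.34] 0.04 rows 8.1
```

Call:
send_rows --pt "0 0 -4 0 1" --pt "0 0 -8 0 1" --pt "0 0 -12.5 0 1" --pt "-31.4 5.2 -12.5 0.04 1" --pt "-31.4 5.2 -12.5 0.04 1" --pt "-31.4 5.2 -12.5 0.04 1" --pt "-31.4 5.2 -12.5 0.04 1" --pt "-31.4 5.2 -12.5 0.04 1" --pt "-31.4 5.2 -12.5 0.04 1" --pt "-31.4 5.2 -12.5 0.04 1" --pt "-31.4 5.2 -12.5 0.04 1" --pt "-31.4 5.2 -12.5 0.04 1" --pt "-31.4 5.2 -12.5 0.04 1"

```text
clock: 21.77
tool_pos: [608.7, 98.8, 160.8]
orientation: [0.732, 0.682, 0.001, 0.001]
contact_force: [0.2, 0.9, -0.5]
gripper_width: 14.5
gripper_force: 78.5
```

```bash
cat > trk.py <<'E'
from h import *
def look(n,cams=("wrist",)):
  for cam in cams:
    w=ctrl.get_image(cam); save(w,n+cam); p=pts(w)
    for t in("paddle","roller0"):
      for d in ctrl.silhouettes(w,t):
        q=p[d["pixels"]]; q=q[np.isfinite(q[:,0])]
        if len(q)<30 or d["conf"]<.3: continue
        q=np.array([tt(a) for a in q]); 
        if abs(np.median(q[:,1]))>80: continue
        print(cam,t,round(d["conf"],2),"p2/50/98",np.round(np.percentile(q,[2,50,98],axis=0)).tolist())
E
python3 - <<'E'
from trk import *
look("k",("wrist","scene"))
rows([tw(-357,0,100),tw(-357,0,61)],YT)
E
```

```text
wrist paddle 0.9 p2/50/98 [[-479.0, -18.0, 182.0], [-440.0, -2.0, 184.0], [-356.0, 15.0, 186.0]]
scene paddle 0.91 p2/50/98 [[-482.0, -16.0, 148.0], [-424.0, 5.0, 182.0], [-285.0, 39.0, 186.0]]
scene roller0 0.95 p2/50/98 [[-61.0, -39.0, 61.0], [-51.0, 5.0, 80.0], [-30.0, 46.0, 88.0]]
scene roller0 0.95 p2/50/98 [[-205.0, -39.0, 60.0], [-193.0, 8.0, 81.0], [-172.0, 46.0, 88.0]]
tcp [607.7 103.  158.9] track [-398.7   -2.8  158.9] q7 0.1 w 14.4 F [-0.8  0.3 -1.6] t 22.1
[-4.17  0.26  5.89] 0.003 rows 1.7
[-4.17  0.27  9.79] 0.003 rows 0.9
```

View pics/kwrist.png

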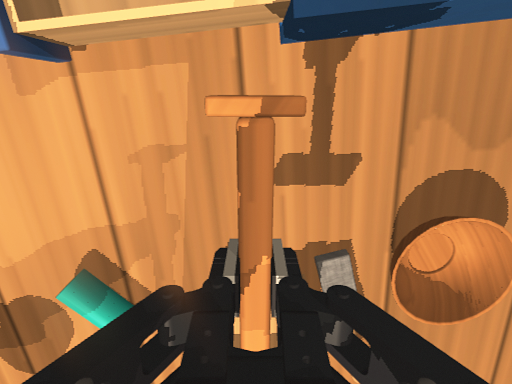

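Call:
send_rows --pt "-4.2 0.25 0 0 1" --pt "-4.2 0.25 2 0 1" --pt "-4.2 0.25 4 0 1" --pt "-4.2 0.25 6 0 1" --pt "-4.2 0.25 8 0 1" --pt "-4.2 0.25 9 0 1" --pt "-4.2 0.25 9.6 0 1" --pt "-4.2 0.25 9.7 0 1" --pt "-4.2 0.25 9.7 0 1"

```text
clock: 22.82
tool_pos: [607.9, 59.3, 62.3]
orientation: [0.73, 0.683, 0.0, 0.0]
contact_force: [-0.3, -0.2, -1.0]
gripper_width: 14.2
gripper_force: 78.5
```

Run:
```python
from trk import *
look("l",("scene","side"))
rows([tw(-240,0,61.5)],YT)
```

```text
scene paddle 0.89 p2/50/98 [[-439.0, -14.0, 49.0], [-389.0, 9.0, 84.0], [-241.0, 43.0, 89.0]]
scene roller0 0.96 p2/50/98 [[-133.0, -40.0, 60.0], [-123.0, 6.0, 80.0], [-100.0, 47.0, 87.0]]
scene roller0 0.62 p2/50/98 [[-61.0, -41.0, 44.0], [-50.0, 6.0, 78.0], [-24.0, 47.0, 87.0]]
scene roller0 0.56 p2/50/98 [[-341.0, -29.0, 45.0], [-193.0, 13.0, 80.0], [-156.0, 46.0, 272.0]]
side paddle 0.95 p2/50/98 [[-435.0, -41.0, -1.0], [-243.0, -2.0, 76.0], [-235.0, 36.0, 90.0]]
side paddle 0.32 p2/50/98 [[-63.0, -122.0, 35.0], [-27.0, -24.0, 44.0], [42.0, 30.0, 107.0]]
side roller0 0.83 p2/50/98 [[-195.0, -48.0, 52.0], [-172.0, -8.0, 76.0], [-162.0, 37.0, 85.0]]
side roller0 0.67 p2/50/98 [[-170.0, -47.0, 44.0], [-100.0, -4.0, 76.0], [-91.0, 40.0, 86.0]]
side roller0 0.54 p2/50/98 [[-53.0, -48.0, 56.0], [-29.0, -4.0, 80.0], [-6.0, 40.0, 100.0]]
tcp [608.   59.2  62.6] track [-355.1    0.4   62.6] q7 0.25 w 14.3 F [ 0.6  0.6 -0.5] t 23.1
[-11.51  -0.04   0.1 ] 0.001 rows 2.8
```

View pics/lscene.png

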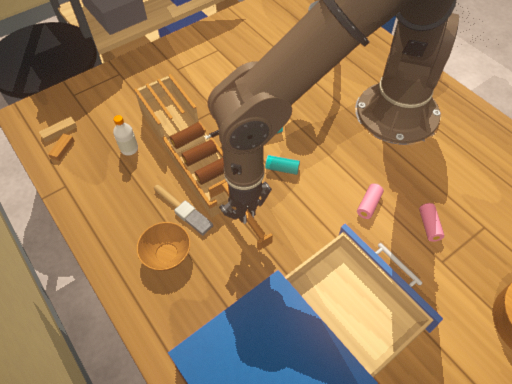

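Call:
send_rows --pt "-0.8 0 0.1 0 1" --pt "-1.6 0 0.1 0 1" --pt "-2.4 0 0.1 0 1" --pt "-3.2 0 0.1 0 1" --pt "-4 0 0.1 0 1" --pt "-4.8 0 0.1 0 1" --pt "-5.6 0 0.1 0 1" --pt "-6.4 0 0.1 0 1" --pt "-7.2 0 0.1 0 1" --pt "-8 0 0.1 0 1" --pt "-8.8 0 0.1 0 1" --pt "-9.6 0 0.1 0 1" --pt "-10.4 0 0.1 0 1" --pt "-11.2 0 0.1 0 1" --pt "-12 0 0.1 0 1" --pt "-12.8 0 0.1 0 1" --pt "-13.4 0 0.1 0 1" --pt "-14 0 0.1 0 1" --pt "-14 0 0.1 0 1" --pt "-14 0 0.1 0 1"

```text
clock: 24.78
tool_pos: [598.3, -80.9, 60.9]
orientation: [0.73, 0.683, -0.0, -0.0]
contact_force: [0.1, 0.4, -1.1]
gripper_width: 14.8
gripper_force: 78.5
```

Run:
```python
from trk import *
look("m",("scene","side"))
rows([tw(-135,0,61.5)],YT)
```

```text
scene paddle 0.81 p2/50/98 [[-298.0, -17.0, 43.0], [-250.0, 8.0, 80.0], [-99.0, 42.0, 89.0]]
scene paddle 0.7 p2/50/98 [[-270.0, -50.0, 10.0], [1.0, 26.0, 48.0], [156.0, 61.0, 111.0]]
scene roller0 0.8 p2/50/98 [[-5.0, -33.0, 66.0], [5.0, 8.0, 82.0], [25.0, 47.0, 88.0]]
scene roller0 0.6 p2/50/98 [[-88.0, -4.0, 60.0], [-76.0, 24.0, 81.0], [-55.0, 47.0, 88.0]]
side paddle 0.97 p2/50/98 [[-294.0, -41.0, 46.0], [-106.0, -4.0, 81.0], [-97.0, 36.0, 88.0]]
side roller0 0.7 p2/50/98 [[10.0, -41.0, 57.0], [31.0, -2.0, 78.0], [62.0, 39.0, 109.0]]
side roller0 0.69 p2/50/98 [[-36.0, -44.0, 71.0], [-16.0, -1.0, 81.0], [3.0, 41.0, 107.0]]
side roller0 0.55 p2/50/98 [[-76.0, -49.0, 69.0], [-56.0, -5.0, 80.0], [-44.0, 39.0, 88.0]]
tcp [598.4 -80.   60.8] track [-2.155e+02  1.000e-01  6.080e+01] q7 0.47 w 14.3 F [-1.  -0.6 -0.9] t 25.1
[-8.05 -0.02 -0.07] 0.001 rows 1.9
```

View pics/mside.png

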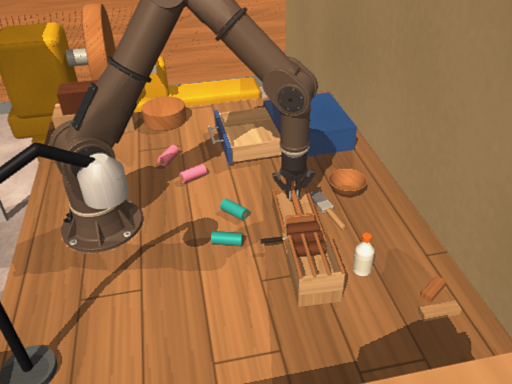

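Call:
send_rows --pt "-0.6 0 0 0 1" --pt "-1.2 0 0 0 1" --pt "-1.8 0 0 0 1" --pt "-2.4 0 0 0 1" --pt "-3 0 0 0 1" --pt "-3.6 0 0 0 1" --pt "-4.2 0 0 0 1" --pt "-4.8 0 0 0 1" --pt "-5.4 0 0 0 1" --pt "-6 0 0 0 1" --pt "-6.6 0 0 0 1" --pt "-7.2 0 0 0 1" --pt "-7.8 0 0 0 1" --pt "-8.4 0 0 0 1" --pt "-9 0 0 0 1" --pt "-9.6 0 0 0 1" --pt "-10.2 0 0 0 1" --pt "-10.8 0 0 0 1" --pt "-11.2 0 0 0 1" --pt "-11.2 0 0 0 1"

```text
clock: 26.75
tool_pos: [590.7, -193.9, 61.0]
orientation: [0.731, 0.683, -0.0, 0.0]
contact_force: [-0.1, 0.2, -1.9]
gripper_width: 14.5
gripper_force: 78.5
```

Call:
send_rows --pt "-0.3 0 0 0 1" --pt "-0.6 0 0 0 1" --pt "-0.9 0 0 0 1" --pt "-1.2 0 0 0 1" --pt "-1.4 0 0 0 1" --pt "-1.6 0 0 0 1" --pt "-1.6 0 0 0 1" --pt "-1.6 0 0 0 1"

```text
clock: 27.42
tool_pos: [589.9, -208.4, 60.9]
orientation: [0.73, 0.683, 0.0, -0.0]
contact_force: [-0.2, -0.5, -0.3]
gripper_width: 14.6
gripper_force: 78.5
```

Run:
```python
from trk import *
look("n",("scene","side"))
rows([tw(-84,0,61.5)],YT)
a=cv2.imread("pics/nside.png")[170:320,230:400]; b=cv2.imread("pics/nscene.png")[60:210,120:290]
cv2.imwrite("pics/n2.png",cv2.resize(np.hstack([a,b]),None,fx=2.3,fy=2.3))
```

```text
scene paddle 0.91 p2/50/98 [[-171.0, -16.0, 45.0], [-117.0, 8.0, 80.0], [29.0, 43.0, 105.0]]
scene roller0 0.73 p2/50/98 [[90.0, -14.0, 71.0], [123.0, 19.0, 82.0], [142.0, 44.0, 111.0]]
scene roller0 0.61 p2/50/98 [[66.0, -5.0, 72.0], [83.0, 25.0, 83.0], [105.0, 45.0, 109.0]]
side paddle 0.87 p2/50/98 [[-162.0, -36.0, 49.0], [-18.0, -3.0, 84.0], [32.0, 18.0, 93.0]]
side paddle 0.45 p2/50/98 [[85.0, -44.0, 71.0], [100.0, -6.0, 81.0], [110.0, 16.0, 87.0]]
side roller0 0.83 p2/50/98 [[42.0, -44.0, 70.0], [60.0, -1.0, 81.0], [69.0, 39.0, 87.0]]
side roller0 0.51 p2/50/98 [[82.0, -44.0, 70.0], [100.0, -1.0, 81.0], [110.0, 40.0, 87.0]]
tcp [ 589.9 -208.1   60.9] track [-87.1   0.1  60.9] q7 0.66 w 14.6 F [-0.8  0.4 -1.2] t 27.7
[-0.31 -0.01 -0.06] 0.001 rows 0.1
```

View pics/n2.png

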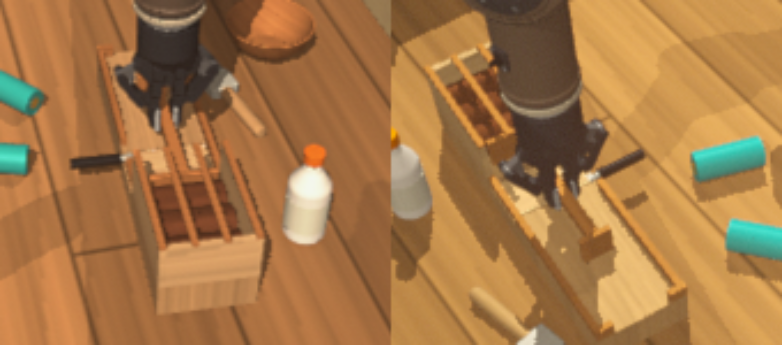

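Call:
send_rows --pt "-0.15 0 0 0 1" --pt "-0.3 0 0 0 1" --pt "-0.4 0 0 0 1" --pt "-0.5 0 0 0 1" --pt "-0.5 0 0 0 1" --pt "-0.5 0 0 0 1"

```text
clock: 28.22
tool_pos: [589.7, -211.6, 60.7]
orientation: [0.73, 0.684, 0.001, -0.001]
contact_force: [0.3, 5.4, 0.6]
gripper_width: 14.4
gripper_force: 78.8
```

Call:
send_rows --pt "0.2 0 0 0 1" --pt "0.5 0 0 0 1" --pt "1.2 0 -0.1 0 1" --pt "2.5 0 -0.1 0 1" --pt "4 0 -0.1 0 1" --pt "6 0 -0.1 0 1" --pt "8 0 -0.1 0 1" --pt "9 0 -0.1 0 1" --pt "9 0 -3 0 1" --pt "9 0 -6 0 1" --pt "9 0 -10 0 1" --pt "9 0 -13 0 1" --pt "9 0 -13 0 1"

```text
clock: 29.3
tool_pos: [598.5, -124.7, 197.2]
orientation: [0.73, 0.683, 0.003, 0.004]
contact_force: [1.7, -1.3, -0.2]
gripper_width: 14.3
gripper_force: 78.6
```

Run:
```python
from trk import *
look("o",("scene","side"))
yd=np.array([-.031,.9995,0]); 
# paddle origin target (545,375); TCP is 17 behind towards +y
t=np.array([545,375,0])+17*yd
rows([np.array([570,150,190.]),t+[0,0,175],t+[0,0,38]],(.9995,.031))
```

```text
scene paddle 0.58 p2/50/98 [[-255.0, -10.0, 188.0], [-211.0, 12.0, 218.0], [-56.0, 46.0, 225.0]]
scene paddle 0.39 p2/50/98 [[-270.0, -55.0, 5.0], [-115.0, 18.0, 46.0], [156.0, 61.0, 111.0]]
scene roller0 0.7 p2/50/98 [[93.0, -39.0, 72.0], [123.0, 3.0, 82.0], [141.0, 40.0, 110.0]]
scene roller0 0.63 p2/50/98 [[31.0, 11.0, 56.0], [39.0, 29.0, 77.0], [61.0, 44.0, 88.0]]
scene roller0 0.6 p2/50/98 [[75.0, -40.0, 73.0], [89.0, 24.0, 83.0], [104.0, 44.0, 88.0]]
side paddle 0.62 p2/50/98 [[-252.0, -42.0, 176.0], [-59.0, -4.0, 206.0], [-53.0, 34.0, 217.0]]
side roller0 0.67 p2/50/98 [[39.0, -45.0, 69.0], [60.0, -4.0, 81.0], [80.0, 39.0, 107.0]]
side roller0 0.6 p2/50/98 [[118.0, -42.0, 79.0], [127.0, 1.0, 83.0], [134.0, 38.0, 86.0]]
side roller0 0.52 p2/50/98 [[81.0, -43.0, 71.0], [102.0, -3.0, 81.0], [134.0, 39.0, 109.0]]
tcp [ 594.6 -122.9  189.4] track [-172.4   -0.8  189.4] q7 0.43 w 14.6 F [-0.5  0.7 -0.7] t 29.6
[27.07 -4.25 -0.05] -0.097 rows 6.6
[51.05 -8.39  1.46] -0.097 rows 5.8
[51.05 -8.35 15.16] -0.097 rows 3.3
```

Call:
send_rows --pt "51 -8.4 0 -0.097 1" --pt "51 -8.4 0 -0.097 1" --pt "51 -8.4 0 -0.097 1" --pt "51 -8.4 0 -0.097 1" --pt "51 -8.4 0 -0.097 1" --pt "51 -8.4 0 -0.097 1" --pt "51 -8.4 0 -0.097 1" --pt "51 -8.4 0 -0.097 1" --pt "51 -8.4 0 -0.097 1" --pt "51 -8.4 0 -0.097 1" --pt "51 -8.4 0 -0.097 1" --pt "51 -8.4 0 -0.097 1" --pt "51 -8.4 0 -0.097 1" --pt "51 -8.4 0 -0.097 1" --pt "51 -8.4 0 -0.097 1"

```text
clock: 30.85
tool_pos: [544.3, 392.0, 189.1]
orientation: [0.695, 0.719, -0.001, 0.0]
contact_force: [0.2, -1.0, -1.0]
gripper_width: 14.7
gripper_force: 78.5
```

Run:
```python
from h import *
w=ctrl.get_image("scene"); save(w,"q"); p=pts(w)
for d in ctrl.silhouettes(w,"paddle")[:2]:
  q=p[d["pixels"]]; q=q[q[:,2]>120]; print(d["conf"],len(q),np.round(np.nanpercentile(q,[2,50,98],axis=0)))
yd=np.array([-.031,.9995,0]); t=np.array([545,375,0])+17*yd
rows([t+[0,0,60],t+[0,0,38]],(.9995,.031))
```

```text
0.59 1175 [[516. 277. 184.]
 [551. 349. 212.]
 [590. 474. 216.]]
tcp [545.6 389.2 190.1] track [-680.1  -83.8  190.1] q7 -0.31 w 14.8 F [ 0.1 -0.7 -0.7] t 30.9
[ 0.31 -0.1  13.01] -0.002 rows 3.1
[ 0.31 -0.1  15.21] -0.002 rows 0.5
```

Call:
send_rows --pt "0.2 -0.1 4 0 1" --pt "0.2 -0.1 8 0 1" --pt "0.2 -0.1 11 0 1" --pt "0.2 -0.1 13 0 1" --pt "0.2 -0.1 14.3 0 1" --pt "0.2 -0.1 15 0 1" --pt "0.2 -0.1 15.2 0 1" --pt "0.2 -0.1 15.3 0 1" --pt "0.2 -0.1 15.3 0 1" --pt "0.2 -0.1 15.3 0 2.4" --pt "0.2 -0.1 15.3 0 3.2" --pt "0.2 -0.1 15.3 0 4.2" --pt "0.2 -0.1 15.3 0 4.2" --pt "0.2 -0.1 12 0 4.2" --pt "0.2 -0.1 8 0 4.2" --pt "0.2 -0.1 4 0 4.2" --pt "0.2 -0.1 0 0 4.2" --pt "0.2 -0.1 0 0 4.2"

```text
clock: 32.45
tool_pos: [548.3, 394.2, 199.8]
orientation: [0.696, 0.718, 0.006, 0.001]
contact_force: [2.6, 0.4, 0.4]
gripper_width: 41.9
gripper_force: 0.0
```

Run:
```python
import pad
from h import *
rows([np.array([480,150,190.]),tw(-57,-97,140)],XT)
```

```text
scene paddle 0.9 [547.8 375.6] [ 84. 200.] 1.7 x=-0.0293*y+559.3 half spread [-8.3  7.1] y range [276. 475.] z 61.0
scene front 450 [442. 365.] [ 18. 230.] 2.0 [[430.0, 480.0], [438.0, 250.0], [455.0, 251.0], [447.0, 480.0]]
scene floor 5686 [532. 378.] [166. 277.] 2.1 [[444.0, 514.0], [454.0, 237.0], [620.0, 243.0], [610.0, 520.0]]
wrist paddle 0.89 [545.7 377.9] [ 80. 200.] 1.8 x=-0.0274*y+555.6 half spread [-7.3  7.5] y range [279. 478.] z 60.9
wrist front 3564 [440. 379.] [ 16. 202.] 1.6 [[429.0, 480.0], [434.0, 278.0], [450.0, 278.0], [445.0, 480.0]]
wrist floor 30728 [552. 382.] [207. 279.] 2.8 [[442.0, 517.0], [456.0, 238.0], [662.0, 248.0], [649.0, 527.0]]
tcp [543.7 393.  190.2] track [-683.8  -86.   190.2] q7 -0.31 w 41.9 F [-0.3  0.7  0.7] t 32.6
[-24.09  -7.12   0.03] -1.473 rows 6.0
[-62.27  -7.21   5.04] -1.473 rows 9.2
```

View pics/p_wrist.png

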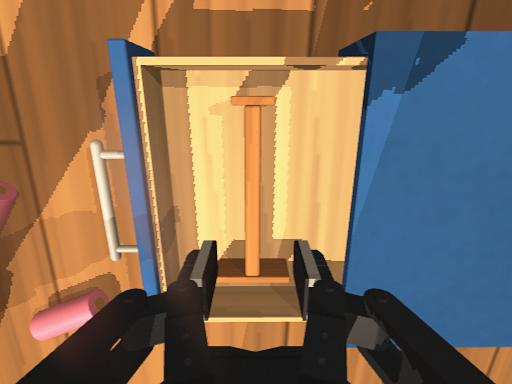

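Call:
send_rows --pt "-24 -7 0 -0.6 4" --pt "-24 -7 0 -0.6 4" --pt "-24 -7 0 -0.6 4" --pt "-24 -7 0 -0.6 4" --pt "-24 -7 0 -0.6 4" --pt "-24 -7 0 -0.6 4" --pt "-62.2 -7.2 5 -1.473 4" --pt "-62.2 -7.2 5 -1.473 4" --pt "-62.2 -7.2 5 -1.473 4" --pt "-62.2 -7.2 5 -1.473 4" --pt "-62.2 -7.2 5 -1.473 4" --pt "-62.2 -7.2 5 -1.473 4" --pt "-62.2 -7.2 5 -1.473 4" --pt "-62.2 -7.2 5 -1.473 4" --pt "-62.2 -7.2 5 -1.473 4" --pt "-62.2 -7.2 5 -1.473 4" --pt "-62.2 -7.2 5 -1.473 4" --pt "-62.2 -7.2 5 -1.473 4" --pt "-62.2 -7.2 5 -1.473 4"

```text
clock: 34.23
tool_pos: [490.6, -230.4, 139.6]
orientation: [0.034, 0.999, 0.001, -0.001]
contact_force: [-0.2, 0.8, -0.1]
gripper_width: 39.9
gripper_force: 0.0
```

Run:
```python
from h import *
w=ctrl.get_image("wrist"); p=pts(w).reshape(-1,3); g=w["img"].reshape(-1,3).max(1)
q=np.array([tt(a) for a in p]); m=(g<70)&(q[:,1]<-65)&(q[:,1]>-130)&(q[:,2]>35)&(q[:,2]<60)&(abs(q[:,0]+57)<25)
print(m.sum(),np.round(np.percentile(q[m],[3,50,97],axis=0)))
rows([tw(-57,-97,60),tw(-57,-97,22)],XT)
```

```text
980 [[ -65. -124.   42.]
 [ -59.  -97.   46.]
 [ -53.  -67.   48.]]
tcp [ 491.1 -229.5  139.9] track [-59.2 -97.  139.9] q7 2.1 w 39.9 F [ 0.7 -0.1  0.1] t 34.3
[-0.02 -0.23  7.99] 0.001 rows 1.9
[-0.03 -0.23 11.79] 0.001 rows 0.9
```

Call:
send_rows --pt "0 0 4 0 4" --pt "0 0 8 0 4" --pt "0 0 11 0 4" --pt "0 0 11.8 0 4" --pt "0 0 11.8 0 4" --pt "0 0 11.8 0 1" --pt "0 0 11.8 0 1" --pt "0 0 11.8 0 1" --pt "0 0 11.8 0 1" --pt "0 0 11.8 0 1" --force 30

```text
clock: 35.12
tool_pos: [493.0, -231.3, 24.5]
orientation: [0.033, 0.999, -0.0, 0.002]
contact_force: [-0.2, -0.1, 8.1]
gripper_width: 12.7
gripper_force: 29.8
```

Run:
```python
from h import *
rows([tw(-57,-97,22)],XT)
for k in range(1,17):
    a=k*1.571/16; print((round(-5.5*(1-np.cos(a)),2),round(-5.5*np.sin(a),2)),end=" ")
```

```text
tcp [ 493.  -231.3   24.5] track [-57.5 -95.1  24.5] q7 2.2 w 12.7 F [-0.2 -0.1  8.1] t 35.1
[ 0.19 -0.05  0.24] -0.0 rows 0.1
(np.float64(-0.03), np.float64(-0.54)) (np.float64(-0.11), np.float64(-1.07)) (np.float64(-0.24), np.float64(-1.6)) (np.float64(-0.42), np.float64(-2.11)) (np.float64(-0.65), np.float64(-2.59)) (np.float64(-0.93), np.float64(-3.06)) (np.float64(-1.25), np.float64(-3.49)) (np.float64(-1.61), np.float64(-3.89)) (np.float64(-2.01), np.float64(-4.25)) (np.float64(-2.44), np.float64(-4.57)) (np.float64(-2.91), np.float64(-4.85)) (np.float64(-3.4), np.float64(-5.08)) (np.float64(-3.9), np.float64(-5.26)) (np.float64(-4.43), np.float64(-5.39)) (np.float64(-4.96), np.float64(-5.47)) (np.float64(-5.5), np.float64(-5.5))
```

Call:
send_rows --pt "0 -0.03 -0.54 0 1" --pt "0 -0.11 -1.07 0 1" --pt "0 -0.24 -1.6 0 1" --pt "0 -0.42 -2.11 0 1" --pt "0 -0.65 -2.59 0 1" --pt "0 -0.93 -3.06 0 1" --pt "0 -1.25 -3.49 0 1" --pt "0 -1.6 -3.9 0 1" --pt "0 -2.0 -4.25 0 1" --pt "0 -2.45 -4.6 0 1" --pt "0 -2.9 -4.85 0 1" --pt "0 -3.4 -5.1 0 1" --pt "0 -3.9 -5.26 0 1" --pt "0 -4.45 -5.4 0 1" --pt "0 -5.0 -5.5 0 1" --pt "0 -5.5 -5.5 0 1" --pt "0 -5.75 -5.5 0 1" --pt "0 -5.75 -5.5 0 1" --pt "0 -5.75 -5.5 0 1"

```text
clock: 36.7
tool_pos: [488.9, -286.5, 79.3]
orientation: [0.033, 0.999, 0.001, 0.001]
contact_force: [2.9, 8.5, 10.8]
gripper_width: 12.6
gripper_force: 30.7
```

Call:
send_rows --pt "0 0 0 0 2" --pt "0 0 0 0 3" --pt "0 0 0 0 3.5" --pt "0 0 0 0 3.5" --pt "0 0 -3 0 3.5" --pt "0 0 -7 0 3.5" --pt "0 0 -11 0 3.5" --pt "4 0 -15 0 3.5" --pt "8 0 -15 0 3.5" --pt "10 0 -15 0 3.5" --pt "10 0 -15 0 3.5" --pt "10 0 -15 0 3.5"

```text
clock: 37.7
tool_pos: [386.4, -281.9, 228.4]
orientation: [0.035, 0.999, 0.0, 0.001]
contact_force: [1.1, 0.2, 0.7]
gripper_width: 35.3
gripper_force: 0.0
```

Run:
```python
from trk import *
import pad
look("z",("scene","side"))
w=ctrl.get_image("side"); p=pts(w).reshape(-1,3); g=w["img"].reshape(-1,3).max(1); q=np.array([tt(a) for a in p])
m=(g<70)&(q[:,1]<-65)&(q[:,1]>-130)&(q[:,2]>35)&(q[:,2]<130)&(abs(q[:,0]+20)<50); print("bar",m.sum(),np.round(np.percentile(q[m],[3,50,97],axis=0)))
rows([tw(0,0,200)])
a=cv2.imread("pics/zside.png")[60:360,130:430]; b=cv2.imread("pics/zscene.png")[40:340,100:400]
cv2.imwrite("pics/z2.png",cv2.resize(np.hstack([a,b]),None,fx=1.33,fy=1.33))
```

```text
scene paddle 0.64 [548.6 375.4] [ 82. 200.] 1.2 x=-0.0280*y+559.0 half spread [-8.1  7. ] y range [276. 475.] z 61.2
scene front 714 [444. 365.] [ 21. 230.] 2.1 [[429.0, 480.0], [438.0, 249.0], [459.0, 250.0], [451.0, 480.0]]
scene floor 6094 [526. 379.] [178. 277.] 1.7 [[432.0, 514.0], [441.0, 237.0], [619.0, 243.0], [611.0, 520.0]]
scene paddle 0.73 p2/50/98 [[-270.0, -65.0, 4.0], [-89.0, 8.0, 46.0], [154.0, 61.0, 110.0]]
scene roller0 0.87 p2/50/98 [[1.0, -41.0, 69.0], [41.0, 6.0, 82.0], [64.0, 45.0, 109.0]]
scene roller0 0.72 p2/50/98 [[72.0, -40.0, 73.0], [84.0, 2.0, 82.0], [103.0, 44.0, 99.0]]
scene roller0 0.62 p2/50/98 [[113.0, -46.0, 72.0], [124.0, -1.0, 82.0], [151.0, 43.0, 89.0]]
side roller0 0.75 p2/50/98 [[42.0, -42.0, 66.0], [62.0, 6.0, 82.0], [100.0, 46.0, 110.0]]
side roller0 0.57 p2/50/98 [[72.0, -46.0, 70.0], [101.0, -4.0, 81.0], [125.0, 41.0, 108.0]]
bar 82 [[  -4. -123.   95.]
 [   0.  -95.  100.]
 [   5.  -68.  104.]]
tcp [ 388.1 -281.6  227.7] track [  -0.3 -196.4  227.7] q7 2.17 w 35.1 F [-0.7  0.4  0.7] t 38.2
[-19.64  -0.03   2.76] 0 rows 4.8
```

View pics/z2.png

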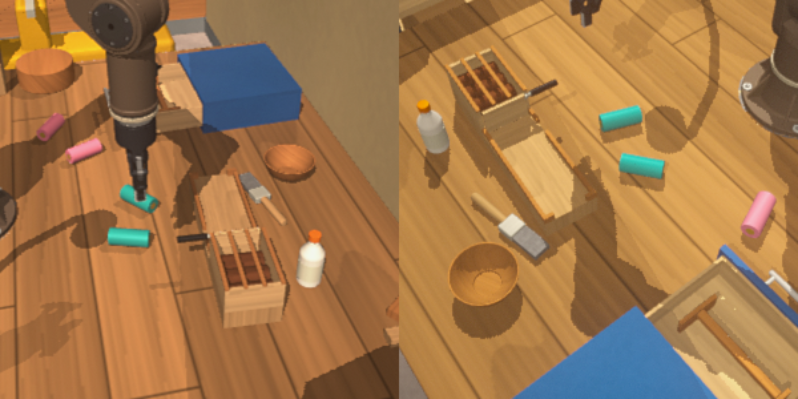

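```bash
python3 -c "
from station import ctrl
print(ctrl.finish_job())"
```

```text
the job is handed in; nothing more can be done
None
```

The job is handed in, though the hand-in call returned no verdict. In the last pictures all three rollers were inside the box with the first against the back wall, the paddle stood flat in the drawer, the flap was upright, and the brush, bowl and glue bottle had not been touched.

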